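# Load the last sample cartridge and turn the inspection mirror onto its mark

### The arm

A 6-joint arm with a two-finger parallel gripper is mounted at the origin on the work surface. World frame = base frame: x ahead of the robot, y to its left, z up, the work surface at z = 0. Lengths are in m, angles in rad, forces in N, time in s.
With the tool pointing down it reaches from about 0.325 to 0.9 m from the base axis. Payload 6.1 kg.
Tool frame: the origin (TCP) lies midway between the tips of the shut fingers; the grasp point (between the pads) lies 19 mm behind it; z points along the fingers, y is the line along which they close (so a half turn about z gives the same grasp; the last joint's range is limited). The gripper opens to 85 mm and grips with 20 to 120 N. Pads are 22 mm wide; open, the fingers measure 114 mm over their backs; the gripper's body (76 mm by 85 mm) begins 54 mm behind the grasp point. The pads swing forward as they close: fully open they stand 13 mm farther back than shut.
Start: joints at [-1.427, 0.22, 1.526, -0, 1.395, -0.126], TCP at [0.167, -0.602, 0.231] pointing down, gripper open.
Joint ranges: [-2.98, 2.98], [-0.91, 2.08], [0.09, 2.57], [-1.24, 4.39], [0.2, 2.65], [-2.68, 2.68]. Speed limits (rad/s): [2.57, 2.57, 3.01, 3.14, 3.14, 3.14].

### API

Orientations are given as [roll, pitch, yaw] about the fixed x, y, z axes, in that order (R = Rz(yaw) Ry(pitch) Rx(roll)).
In Python, from plant import movep, move_l, set_joints, gripper_to, hold, inverse_kinematics, observe, get_image, get_calibration, Unreachable, job_done gives the robot as it stands. Calls block until the motion is done:
- movep(position, orientation): joint-space move of the TCP to a pose.
- move_l(position, feed=0.15, rotation=None, max_force=None): straight line of the TCP; rotation=None keeps the orientation; feed is the mean speed in m/s. With max_force (N) it stops when the force on the tool has changed by that much, and returns True; else False.
- set_joints(angles): joint-space move.
- gripper_to(opening, f_grip=None): finger opening in m; f_grip is the grip in N (None keeps the last); returns when the fingers have stopped.
- hold(seconds).
- inverse_kinematics(position, orientation): joint angles nearest the present ones, or None.
- observe(): the state.
- get_image(name): name is "scene" or "top" or "wrist"; returns (picture, depth): 400x640x3 uint8, red, green, blue; 400x640 float32, m along the optical axis (not along the pixel's ray), 0 where there is no reading.
- get_calibration(name): a dict with "intrinsics" (3x3 intrinsics, pixels), "world_from_camera" (4x4, takes a point from camera to world coordinates). Camera axes: x right, y down, z forward; pixel columns grow to the right and rows downward; lengths in m; the calibration is good to about 2 mm. A picture is of the moment at which its call begins: read the wrist's pose just before it. get_calibration takes no time and is no camera call; for the wrist camera it gives the pose at the moment of the call.
A pose or a line that the arm cannot do raises Unreachable and nothing moves.
- job_done(): hands the job in; it is judged then, once.
The state is a dict: "time_s": time; "q": joint angles; "joint_velocities": joint speeds; "joint_torque": joint torques, N m; "eef_pos": TCP position; "tcp_rot": TCP orientation; "ft_force": force on the tool from outside, world axes, zero at the start; "torque": the same for the moment, N m; "opening": finger opening in m; "grasp_force": force on a finger pad.
Only numpy, scipy, OpenCV 4.12 (cv2) and the standard library are available. Lean on these libraries where they do the work, as an engineer would, in place of code of your own. Each camera call takes 0.05 s, during which the arm holds its last target. There are 200 camera calls.

### The job

Put the loose sample cartridge fully down into the empty pocket of the tray, the same way round as the two already seated (round mark towards the swivel mirror), without disturbing those two. Then take the handle on top of the swivel mirror and turn it until the small bench camera, looking into the mirror, sees the round mark of the cartridge you just loaded in the middle of the mirror. The mirror springs back if let go, so finish still holding it at that angle.

Things in the scene. Friction and masses are not known exactly. Their poses are not given: they have to be found in the camera images.
- cartridge: The loose cartridge, a blue plastic block 64 mm long (its x), 28 mm wide (its y), 50 mm tall, four white tube caps 5 mm high on top, about 120 g; standing upright on the bench. Origin at the centre of its underside, z up. Its +x end face carries a flat round white mark with a black dot; its -x end has a 9 mm long lip at the top edge (18 mm wide, 42 to 47 mm up).
- mark (a point): Centre of the round white mark (18 mm across) on the +x end face of the loose cartridge, 32 mm from its middle, 34 mm above its underside.
- pocket: The empty one of three like pockets in a row on the tray plate (60 mm apart along y, order varies): open grey box, 78 x 42 mm outside, 70 x 34 inside, 16 mm high, walls and floor 4 mm thick. Origin at the centre of its underside, 6 mm above the bench; z up, x lengthwise towards the mirror. A rightly seated cartridge has its x along this x, its underside 4 mm above this origin.
- seated_b: A cartridge like the loose one, already seated in a neighbouring pocket with its mark towards the mirror; to be left alone. Loose in its pocket; same origin and axes as the loose cartridge.
- seated_c: The other seated cartridge, likewise.
- station: Inspection station, fixed to the bench: a grey foot plate 260 x 70 x 12 mm with the swivel mirror at one end and a small black camera at the other. Origin at bench level on the mirror's upright swivel axis; its x points from the mirror to the camera, whose lens is 150 mm away and 95 mm up, looking back at the mirror (along the station's -x).
- mirror: Swivel mirror: upright round glass 52 mm across, centre 75 mm up, and on top its handle, a grey fin 10 mm thick (x), 44 mm wide (y), 34 mm tall, centred 132 mm up. Origin at bench level on its upright axis, which runs through glass face and fin; x is the glass's normal, 0.2 + q clockwise from the station's x, turn q from 0 (stop) to 1.2 rad. A spring (0.015 N m at 0, 0.09 at 1.2) turns it back.
- sight: Not visible: the camera's line of sight after the mirror. Origin on the swivel axis 75 mm above the bench, z up, x the level direction the camera sees along: 0.4 + 2q clockwise from the station's x at mirror turn q. The mark is in mid-mirror when its y in this frame is near 0 and its x positive (0.2 to 0.4 m off; its height does not matter).
Mind the look-alikes: they are no part of the job. Leave any red or turquoise look-alike of the cartridge alone.

How it is judged:
By the outcome, as a careful person would: the job done as asked, in the order asked, and still so for the second after the job is handed in, while the arm keeps its last pose, push and grip.
It also fails if it takes over 45 s, if anything falls off the work surface, if the arm or the gripper's body presses on something with over 40 N, if the wrist force passes 120 N, or if a joint passes its speed limit or range.

## Working session

There is one attempt and no reset: what is moved stays moved. The work goes in short steps, each a Python script; the robot and the scene stay as the last script left them, time stands still between calls to the robot, and variables do not carry over. Pictures are saved under pics/ and viewed, at most 10 in all, crops included, and the job is handed in when it is done.

```bash
ls; mkdir -p pics; python3 - <<'E'
from plant import *
import cv2,numpy as np
for n in("top","scene"):
    im,d=get_image(n); np.savez(f"pics/{n}0.npz",im=im,d=d); cv2.imwrite(f"pics/{n}0.png",im[...,::-1])
    c=get_calibration(n); print(n,c["intrinsics"],np.round(c["world_from_camera"],3))
E
```

```text
pics
top [[498.48901338   0.         316.81138577]
 [  0.         498.48901338 194.06934111]
 [  0.           0.           1.        ]] [[-1.000e-03 -9.960e-01  9.300e-02  3.830e-01]
 [-1.000e+00  1.000e-03  1.000e-03  1.000e-03]
 [-1.000e-03 -9.300e-02 -9.960e-01  1.068e+00]
 [ 0.000e+00  0.000e+00  0.000e+00  1.000e+00]]
scene [[451.21641763   0.         319.59596724]
 [  0.         451.21641763 200.40932156]
 [  0.           0.           1.        ]] [[-0.459  0.745 -0.484  0.933]
 [ 0.888  0.378 -0.262  0.237]
 [-0.012 -0.55  -0.835  0.831]
 [ 0.     0.     0.     1.   ]]
```

View pics/top0.png

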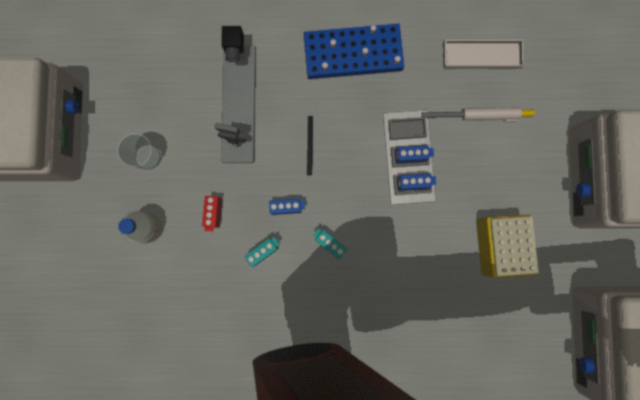

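View pics/scene0.png

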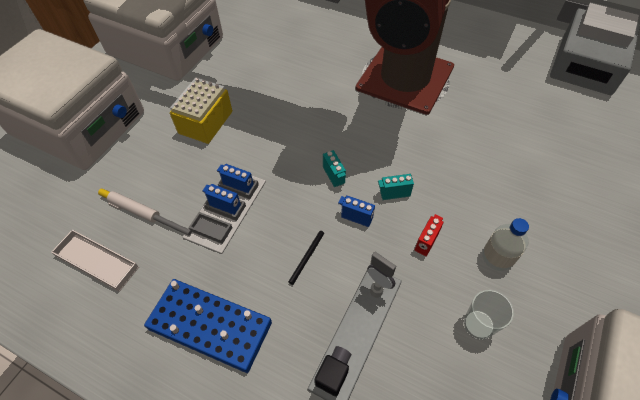

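The top view shows the loose blue cartridge at (286,206) with its lip to the right. The empty pocket is at (407,129), and the seated cartridges at (413,154) and (415,181) also have their lips to the right. The mirror fin is at (235,132) and the bench camera at (232,40). The scene view agrees: loose cartridge (357,210), pocket (210,228), fin (383,265).

```bash
cat > h.py <<'E'
from plant import *
import cv2,numpy as np
def ray(c,uv,z):
    K,T=c["intrinsics"],c["world_from_camera"]
    d=T[:3,:3]@np.linalg.solve(K,[uv[0],uv[1],1.]); o=T[:3,3]
    return o+d*(z-o[2])/d[2]
def cloud(c,d):
    v,u=np.mgrid[:d.shape[0],:d.shape[1]]
    P=np.linalg.solve(c["intrinsics"],np.stack([u.ravel()*d.ravel(),v.ravel()*d.ravel(),d.ravel()]))
    T=c["world_from_camera"]; return (T[:3,:3]@P+T[:3,3:]).T.reshape(*d.shape,3)
def snap(n,name):
    c=get_calibration(n); im,d=get_image(n)
    np.savez(f"pics/{name}.npz",im=im,d=d,**c); cv2.imwrite(f"pics/{name}.png",im[...,::-1]); return c,im,d
def load(name):
    f=np.load(f"pics/{name}.npz"); return f,f["im"],f["d"]
E
python3 - <<'E'
from h import *
c=get_calibration("top"); f=np.load("pics/top0.npz"); 
for n,uv,z in [("loose",(286,206),.05),("pocket",(407,129),.01),("b",(413,154),.06),("c",(415,181),.06),("fin",(235,132),.14),("cam",(232,40),.1)]: print(n,ray(c,uv,z).round(3))
print(observe()["tcp_rot"],observe()["time_s"])
# wrist look over loose cartridge and tray
movep([0.36,0.04,0.26],[np.pi,0,0]) if inverse_kinematics([0.36,0.04,0.26],[np.pi,0,0]) is not None else print("no")
c,im,d=snap("wrist","w1"); print(c["world_from_camera"].round(3),c["intrinsics"][0,0],observe()["tcp_rot"],observe()["time_s"])
E
```

```text
loose [0.453 0.065 0.05 ]
pocket [ 0.622 -0.192  0.01 ]
b [ 0.559 -0.195  0.06 ]
c [ 0.503 -0.198  0.06 ]
fin [0.587 0.157 0.14 ]
cam [0.784 0.172 0.1  ]
[-3.13983966e+00 -2.50528844e-04  2.69774730e-01] 0.1
[[-0.002 -0.956 -0.294  0.437]
 [-1.     0.002 -0.     0.038]
 [ 0.001  0.294 -0.956  0.403]
 [ 0.     0.     0.     1.   ]] 313.58984079635724 [ 3.14144190e+00  1.00189107e-04 -9.02526149e-04] 2.5417
```

View pics/w1.png

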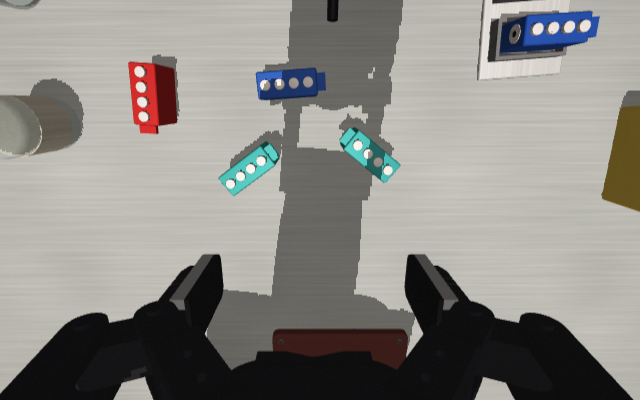

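The wrist view shows the loose cartridge at (288,84), lip at (321,81), so its mark faces left, towards the mirror side. A seated neighbour at (547,30) shows its mark on the left too. Next come closer views of the cartridge, tray and mirror.

```bash
python3 - <<'E'
from h import *
R=[np.pi,0,0]
for n,p in [("wl",[.47,.05,.22]),("wm",[.58,.15,.30]),("wt",[.59,-.17,.24]),("wt2",[.55,-.21,.24])]:
    movep(p,R); hold(.15); c,im,d=snap("wrist",n); print(n,observe()["time_s"])
ims=[cv2.imread(f"pics/{n}.png")for n in("wl","wm","wt","wt2")]
m=np.vstack([np.hstack(ims[:2]),np.hstack(ims[2:])]); cv2.imwrite("pics/m1.png",cv2.resize(m,(800,500),interpolation=cv2.INTER_AREA))
E
```

```text
wl 3.2833
wm 4.2
wt 5.6333
wt2 6.175
```

View pics/m1.png

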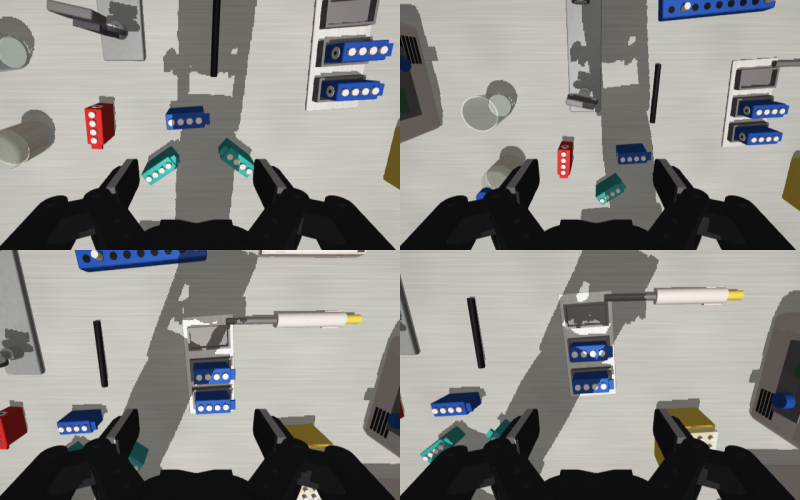

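The montage shows the loose cartridge in upper left (187,118), the fin in upper right (580,101), and the empty pocket in lower left (208,335). The tool's tip rests at the tray corner (230,320). Next I measure these from depth and colour masks.

```bash
cat >> h.py <<'E'
def rect(P):
    (c,s,a)=cv2.minAreaRect((P[:,:2]*1000).astype(np.float32))
    if s[0]<s[1]: s=s[::-1]; a+=90
    return np.r_[c].round(1),np.r_[s].round(1),round((a+90)%180-90,2)
def blue(im):
    h=cv2.cvtColor(im,cv2.COLOR_RGB2HSV); return cv2.inRange(h,(105,120,30),(125,255,255))>0
def caps(c,im,d,near,r=.045,zr=(.045,.075)):
    P=cloud(c,d); h=cv2.cvtColor(im,cv2.COLOR_RGB2HSV)
    ok=(np.hypot(P[...,0]-near[0],P[...,1]-near[1])<r)&(P[...,2]>zr[0])&(P[...,2]<zr[1])
    w=((h[...,1]<70)&(h[...,2]>70)&ok).astype(np.uint8)
    n,l,s,ce=cv2.connectedComponentsWithStats(w)
    return [(np.median(P[l==i],0),ce[i],s[i,4]) for i in range(1,n) if s[i,4]>15]
E
python3 - <<'E'
from h import *
near={"L":(.453,.065),"b":(.559,-.195),"c":(.503,-.198)}
for n in("w1","wl","wm","wt","wt2"):
    c,im,d=load(n); P=cloud(c,d); B=blue(im)
    bench=P[(d>0)&(abs(P[...,2])<.01)][:,2]; print(n,"bench",np.median(bench).round(4),bench.std().round(4))
    for k,q in near.items():
        C=[x for x in caps(c,im,d,q)]
        Z=P[B&(np.hypot(P[...,0]-q[0],P[...,1]-q[1])<.045)&(P[...,2]>.04)]
        if len(Z)<50: continue
        h=np.percentile(Z[:,2],80); T=Z[abs(Z[:,2]-h)<.0015]
        print(k,len(C),"capmean",np.mean([x[0] for x in C],0).round(4) if C else "", "top z",h.round(4),rect(T) if len(T)>20 else len(T))
    m=(d>0)&(abs(P[...,2]-.022)<.0025)&(abs(P[...,0]-.622)<.032)&(abs(P[...,1]+.192)<.05)
    if m.sum()>50: print("pocket",rect(P[m]),np.median(P[m][:,2]).round(4),m.sum())
    m=(abs(P[...,2]-.14)<.02)&(np.hypot(P[...,0]-.587,P[...,1]-.157)<.05)&(P[...,2]>.13)
    if m.sum()>20:
        F=P[m]; F=F[F[:,2]>F[:,2].max()-.004]; print("fin",rect(F),F[:,2].max().round(4),len(F))
c=get_calibration("top"); f=np.load("pics/top0.npz"); P=cloud(c,f["d"])
for z0,reg in((.012,"foot"),(.022,"pock")):
    near=(.67,.165,.17,.06) if reg=="foot" else (.622,-.192,.03,.05)
    m=(abs(P[...,2]-z0)<.003)&(abs(P[...,0]-near[0])<near[2])&(abs(P[...,1]-near[1])<near[3]); print(reg,rect(P[m]),m.sum())
m=(P[...,2]>.135)&(np.hypot(P[...,0]-.587,P[...,1]-.157)<.05);print("fin top",rect(P[m]),P[m][:,2].max())
E
```

```text
w1 bench 0.0002 0.0013
L 4 capmean [0.4556 0.0659 0.055 ] top z 0.0508 (array([456.2,  62.4]), array([70.3, 27.1]), -86.17)
b 0 capmean  top z 0.0611 (array([ 516.7, -197.8]), array([37.8,  4.8]), -87.1)
c 5 capmean [ 0.5051 -0.1942  0.0619] top z 0.0609 (array([ 505.9, -203. ]), array([67.8, 27. ]), -87.17)
wl bench 0.0002 0.0017
L 4 capmean [0.4564 0.0662 0.055 ] top z 0.0506 (array([457.1,  63.1]), array([69.1, 27.9]), -86.08)
b 5 capmean [ 0.5635 -0.1906  0.0619] top z 0.0608 (array([ 546.3, -201.8]), array([71.4, 63.8]), -86.96)
c 5 capmean [ 0.5057 -0.194   0.0619] top z 0.0607 (array([ 506.5, -200.9]), array([64.4, 27.7]), -86.72)
pocket (array([ 623.5, -194.1]), array([81.4, 38.7]), -85.97) 0.0222 846
fin (array([597.1, 170.2]), array([44.5, 10. ]), 78.57) 0.1513 1274
wm bench 0.0002 0.0015
L 4 capmean [0.4566 0.0665 0.0548] top z 0.0506 (array([457.4,  62.7]), array([70.6, 27.9]), -86.38)
b 4 capmean [ 0.5639 -0.1896  0.0609] top z 0.0606 (array([ 546.7, -199.2]), array([65.6, 64.6]), -86.84)
c 4 capmean [ 0.5058 -0.1932  0.061 ] top z 0.0606 (array([ 506.7, -200.8]), array(
[... 488 characters left out ...]
, -86.37)
pocket (array([ 628.2, -199.2]), array([88.8, 46.4]), -85.79) 0.0222 747
wt2 bench 0.0002 0.0016
L 4 capmean [0.4572 0.0649 0.0546] top z 0.0504 (array([457.2,  64.5]), array([66.1, 27.8]), -85.64)
b 4 capmean [ 0.5647 -0.1983  0.065 ] top z 0.0605 (array([ 546.7, -200.1]), array([65.3, 64.6]), -87.13)
c 4 capmean [ 0.5069 -0.2016  0.065 ] top z 0.0605 (array([ 507.1, -201.5]), array([63.1, 27.7]), -87.05)
pocket (array([ 627.9, -197.2]), array([84.7, 46. ]), -85.81) 0.0222 800
foot (array([677.9, 173.2]), array([259.4,  70.6]), -0.15) 2498
pock (array([ 624.7, -196.9]), array([90.8, 48.2]), -85.17) 204
fin top (array([593.7, 173.5]), array([44.2, 10.7]), 78.58) 0.15382213887358853
```

```bash
python3 - <<'E'
from h import *
for n in("wl","wm","wt","wt2"):
    c,im,d=load(n); P=cloud(c,d)
    th=np.radians(93.7); ex=np.r_[np.cos(th),np.sin(th)]; ey=np.r_[-ex[1],ex[0]]
    Q=P[...,:2]-np.r_[.6255,-.1955]; X=Q@ex*1e3; Y=Q@ey*1e3; Z=P[...,2]*1e3; ok=(d>0)
    fl=ok&(abs(Z-10)<2)&(abs(X)<36)&(abs(Y)<18)
    print(n,"floor",rect(P[fl]) if fl.sum()>50 else 0, np.percentile(X[fl],[1,99]).round(1),np.percentile(Y[fl],[1,99]).round(1),np.median(Z[fl]).round(1))
    rim=ok&(abs(Z-22)<1.6)
    for nm,s in(("xlo",(X<-30)&(X>-46)&(abs(Y)<12)),("xhi",(X>30)&(X<46)&(abs(Y)<12))): 
        a=X[rim&s]; print(nm,np.percentile(a,[3,50,97]).round(1) if len(a)>10 else len(a),end=" ")
    for nm,s in(("ylo",(Y<-12)&(Y>-28)&(abs(X)<22)),("yhi",(Y>12)&(Y<28)&(abs(X)<22))):
        a=Y[rim&s]; sl=np.polyfit(X[rim&s],a,1)[0] if len(a)>10 else 0; print(nm,np.percentile(a,[3,50,97]).round(1) if len(a)>10 else len(a),np.degrees(sl).round(2),end=" ")
    tool=ok&(Z>24)&(Z<60)&(abs(X)<60)&(Y<0)&(Y>-60); print("tool",tool.sum(), (X[tool].max().round(),Y[tool].min().round(),Y[tool].max().round(),Z[tool].max().round()) if tool.any() else "")
    m=ok&(abs(Z-12)<1.5)&(abs(P[...,0]-.67)<.17)&(abs(P[...,1]-.165)<.06); print("foot",rect(P[m]) if m.sum()>50 else 0)
E
```

```text
wl floor (array([ 626.6, -198.2]), array([64.9, 32.8]), -86.0) [-33.7  28.6] [-16.7  15.2] 10.4
xlo [-37.7 -34.8 -32.5] xhi [36.5 39.  41. ] ylo 0 0.0 yhi [17.2 19.2 21.1] 0.22 tool 3 (np.float64(41.0), np.float64(-11.0), np.float64(-4.0), np.float64(25.0))
foot (array([598. , 170.5]), array([89.9, 69.7]), -0.09)
wm floor (array([ 625., -199.]), array([63.8, 33.2]), -86.03) [-34.2  27.3] [-15.5  16.9] 10.3
xlo [-37.4 -34.8 -32. ] xhi [36.7 39.  41.1] ylo [-20.9 -19.1 -17. ] 0.14 yhi [17.  18.8 20.9] 0.41 tool 4 (np.float64(32.0), np.float64(-21.0), np.float64(-12.0), np.float64(25.0))
foot (array([663.4, 170.7]), array([218.2,  69.6]), -0.22)
wt floor (array([ 625.2, -194.3]), array([69.7, 33.4]), -86.03) [-33.3  35.2] [-16.1  16.6] 10.2
xlo [-37.3 -35.5 -33.6] xhi [36.6 38.6 40.4] ylo [-21.2 -19.4 -17.4] 0.5 yhi [16.6 18.6 20.6] 0.32 tool 2 (np.float64(39.0), np.float64(-19.0), np.float64(-18.0), np.float64(24.0))
foot (array([661.4, 168.8]), array([215.1,  70.1]), -0.87)
wt2 floor (array([ 625.7, -194.3]), array([69.5, 34.1]), -85.99) [-32.9  35.3] [-17.1  16.4] 10.2
xlo [-37.4 -35.5 -33.5] xhi [36.5 38.3 40.3] ylo [-21.1 -19.3 -17.3] 0.23 yhi [16.8 18.6 20.6] 0.15 tool 6 (np.float64(37.0), np.float64(-19.0), np.float64(-8.0), np.float64(25.0))
foot (array([602.9, 137.8]), array([106.3,  28. ]), -15.29)
```

```bash
python3 - <<'E'
from h import *
d=np.pi/180; L=(.4569,.0657); R=[np.pi,0,93.8*d]; zg=.018
gripper_to(.052,40)
movep([*L,.12],R); move_l([*L,zg],.12,max_force=15)
print(observe()["eef_pos"]); gripper_to(.0,40); o=observe(); print("grip",o["opening"],o["grasp_force"])
move_l([*L,.15],.2); hold(.1)
o=observe(); print(o["opening"],o["ft_force"],o["time_s"])
Pk=(.6257,-.1941); Rp=[np.pi,0,94.0*d]
movep([*Pk,.13],Rp); hold(.2); snap("wrist","w_over"); print(observe()["eef_pos"],observe()["time_s"])
E
```

```text
[0.45767827 0.06557626 0.01867256]
grip 0.027486489552263 40.74433207511902
0.02713913199780325 [-0.22855264 -0.19839393 -2.18960385] 10.05
[ 0.62586864 -0.19287113  0.13062221] 11.4833
```

View pics/w_over.png

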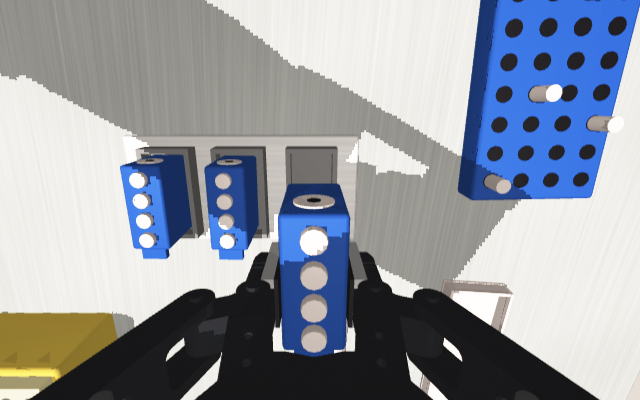

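The cartridge hangs upright in the grip with its mark (315,201) pointing to the mirror side. The empty pocket is behind it at (312,165). I check the in-hand offset, then lower it.

```bash
python3 - <<'E'
from h import *
f,im,d=load("w_over"); e=observe()["eef_pos"]; print(e,observe()["tcp_rot"][2]*57.2958)
C=caps(f,im,d,(e[0],e[1]),.05,(.12,.22)); A=np.array([x[0] for x in C if x[0][2]>.16]); print(A.round(4)); 
P=cloud(f,d); m=blue(im)&(P[...,2]>.15)&(np.hypot(P[...,0]-e[0],P[...,1]-e[1])<.06); h=np.percentile(P[m][:,2],60); T=P[m&(abs(P[...,2]-h)<.002)]; print(h,rect(T))
Pk=np.r_[.6257,-.1941]
def go(z,**k): return move_l([*Pk,z],**k)
go(.055,feed=.15); hold(.2); e=observe()["eef_pos"]; print(e)
print(go(.0285,feed=.06,max_force=12)); hold(.1); o=observe(); print(o["eef_pos"],o["ft_force"],o["opening"],o["time_s"])
E
```

```text
[ 0.62586864 -0.19287113  0.13062221] 94.09186524084062
[[ 0.6251 -0.1685  0.1667]
 [ 0.6262 -0.1832  0.1667]
 [ 0.5812 -0.1856  0.1809]
 [ 0.6639 -0.1798  0.1771]
 [ 0.5943 -0.1899  0.1738]
 [ 0.6588 -0.1852  0.1739]
 [ 0.6272 -0.198   0.1667]
 [ 0.6729 -0.1792  0.1842]
 [ 0.6123 -0.2055  0.1687]
 [ 0.6431 -0.2037  0.1685]
 [ 0.6283 -0.2126  0.1667]
 [ 0.5801 -0.2053  0.1864]
 [ 0.6179 -0.185   0.204 ]
 [ 0.6351 -0.184   0.2037]
 [ 0.6004 -0.187   0.2156]]
0.1619431114459579 (array([ 626.9, -192.9]), array([67. , 27.9]), -85.76)
[ 0.62684554 -0.19462528  0.05677051]
True
[ 0.62514761 -0.19382743  0.02862358] [ 0.22306254 -0.0590255   2.89005171] 0.02746711110287532 12.8833
```

```bash
python3 - <<'E'
from h import *
gripper_to(.045,40); print(observe()["opening"])
move_l([.6257,-.1941,.15],.15)
R=[np.pi,0,0]
movep([.60,-.17,.24],R); hold(.15); snap("wrist","v1")
c,im,d=load("v1"); P=cloud(c,d)
for q in((.6257,-.193),(.5649,-.198),(.507,-.2015)):
    C=np.array([x[0] for x in caps(c,im,d,q,.04)]); m=blue(im)&(np.hypot(P[...,0]-q[0],P[...,1]-q[1])<.036)&(P[...,2]>.045)
    h=np.percentile(P[m][:,2],70); print(len(C),C.mean(0).round(4),C[:,2].round(4),h.round(4),rect(P[m&(abs(P[...,2]-h)<.002)]))
print(observe()["time_s"])
E
```

```text
0.0449530681973728
4 [ 0.6266 -0.1931  0.0651] [0.0652 0.0652 0.0651 0.065 ] 0.0604 (array([ 626.8, -193.7]), array([64.6, 28. ]), -86.18)
4 [ 0.5651 -0.198   0.065 ] [0.0649 0.0653 0.065  0.0649] 0.0603 (array([ 565.1, -199.4]), array([66.2, 28.3]), -87.0)
4 [ 0.5071 -0.2006  0.0649] [0.065  0.065  0.0648 0.0648] 0.0603 (array([ 506.8, -196.9]), array([54.2, 28. ]), -87.08)
15.825
```

View pics/v1.png

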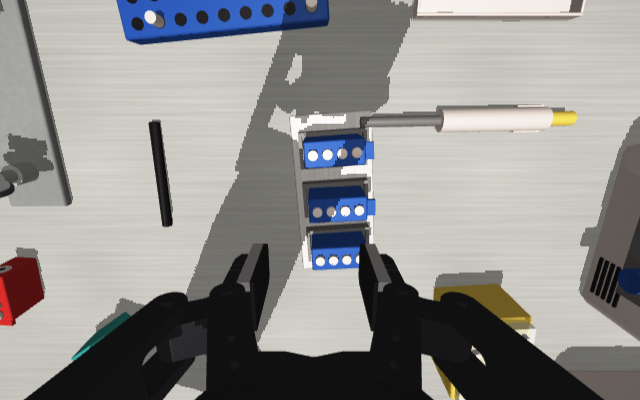

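The cartridge is seated at (338,152) at the same height as the other two (205 and 250 rows), which have not moved. Its lip points right like theirs. Now the mirror.

```bash
python3 - <<'E'
from h import *
A=np.r_[.5973,.1706]; dg=np.pi/180
gripper_to(.045,60)
y0=78.4*dg; movep([*A,.24],[np.pi,0,y0]); hold(.2)
move_l([*A,.118],.12,max_force=10); hold(.2); o=observe(); print(o["eef_pos"],o["tcp_rot"],o["ft_force"])
gripper_to(0,60); hold(.2); o=observe(); print(o["eef_pos"],o["opening"],o["grasp_force"],o["ft_force"],o["torque"],o["tcp_rot"][2]/dg,o["time_s"])
E
```

```text
[0.59787118 0.17067409 0.11894439] [ 3.14011305e+00 -5.31350364e-04  1.36833578e+00] [-0.42426912 -0.59637019 -0.02163865]
[0.5953014  0.17105995 0.11833974] 0.009250459927232462 59.904348850250244 [-8.80947681  0.11755199  6.99438609] [ 0.08023028  1.25229944 -0.00313758] 78.42938962165383 19.5
```

```bash
python3 - <<'E'
from h import *
A=np.r_[.5953,.1709]; dg=np.pi/180; z=.118
snap("wrist","f0")
for y in np.linspace(78.4,47.3,6): movep([*A,z],[np.pi,0,y*dg])
hold(.4); o=observe(); print(o["eef_pos"],o["opening"],o["grasp_force"],o["ft_force"],o["torque"],o["tcp_rot"]/dg,o["time_s"])
snap("wrist","f1"); snap("scene","s1"); snap("top","t1")
a=[cv2.imread("pics/%s.png"%n) for n in("f0","f1","s1","t1")]
m=np.vstack([np.hstack(a[:2]),np.hstack(a[2:])]); cv2.imwrite("pics/m2.png",cv2.resize(m,(800,500),interpolation=cv2.INTER_AREA))
E
```

```text
[0.5942972  0.17154878 0.11834173] 0.009264993424625709 60.27012884616852 [-8.02306374  2.43222524  7.20257571] [0.34087446 1.0637749  0.05351862] [-1.79878437e+02  5.37525331e-02  4.75295585e+01] 21.45
```

View pics/m2.png

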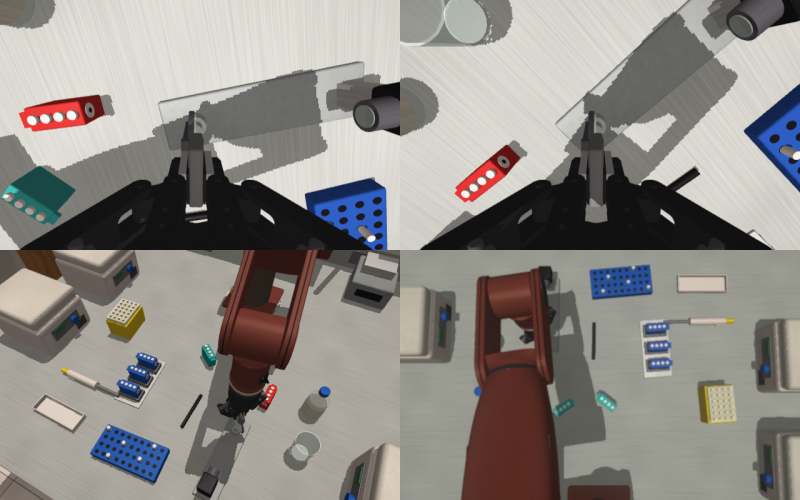

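The fin is held between the pads in both wrist views (at (195,150), then (597,150)), and the tray is undisturbed. I measure the actual fin angle from the clouds.

```bash
python3 - <<'E'
from h import *
for n,y,e in(("f0",78.43,(.5953,.1711)),("f1",47.53,(.5943,.1715))):
    c,im,d=load(n); P=cloud(c,d); t=np.radians(y); ex=np.r_[np.cos(t),np.sin(t)]; ey=np.r_[-ex[1],ex[0]]
    Q=P[...,:2]-np.r_[e]; X=Q@ex*1e3; Y=Q@ey*1e3; Z=P[...,2]*1e3
    m=(d>0)&(abs(X)<35)&(abs(Y)<10)&(abs(Z-150)<3)
    print(n,m.sum(),rect(P[m]),np.percentile(X[m],[1,99]).round(1),np.percentile(Y[m],[1,99]).round(1),np.median(Z[m]).round(1))
    for lo in range(-30,30,6):
        s=m&(X>lo)&(X<lo+6)
        if s.sum()>20: print(lo,s.sum(),np.percentile(Y[s],[2,98]).round(1))
    f=(d>0)&(abs(Z-12)<1.5)&(abs(P[...,0]-.67)<.17)&(abs(P[...,1]-.165)<.06); print("foot",rect(P[f]))
E
```

```text
f0 2339 (array([597.6, 171.6]), array([44.2, 19.1]), -89.27) [-19.7  22.3] [-8.7  8.2] 149.2
-24 100 [-6.2  2.8]
-18 254 [-6.2  2.8]
-12 266 [-6.1  2.7]
-6 271 [-6.1  2.6]
0 305 [-6.1  2.8]
6 511 [-9.5  8.8]
12 334 [-6.3  3.2]
18 298 [-6.3  3.2]
foot (array([681.9, 171.5]), array([258.9,  69.6]), -0.26)
f1 2347 (array([595.6, 173.8]), array([44. , 19.3]), 41.31) [-18.6  23.5] [-8.7  7.7] 149.2
-24 42 [-6.4  2.3]
-18 261 [-6.7  2.3]
-12 267 [-6.6  2.2]
-6 276 [-6.6  2.1]
0 295 [-6.6  2.3]
6 501 [-9.3  8.4]
12 338 [-6.9  2.8]
18 362 [-6.8  2.7]
foot (array([671.2, 171.4]), array([236.4,  69.6]), -0.24)
```

```bash
python3 - <<'E'
from h import *
dg=np.pi/180
movep([.5953,.1709,.118],[np.pi,0,47.0*dg]); hold(.6); o=observe()
print(o["eef_pos"],o["opening"],o["grasp_force"],o["ft_force"],o["torque"],o["tcp_rot"][2]/dg,o["time_s"])
if abs(o["tcp_rot"][2]/dg-47.24)<.2: print(job_done())
E
```

```text
[0.59427641 0.1715614  0.11831167] 0.009227503976667278 60.26880204677582 [-6.67517866  1.42906062  7.5005615 ] [0.3257973  1.05164223 0.08539182] 47.22896975195883 22.45
the job is handed in; nothing more can be done
None
```

The loose cartridge is fully down in the empty pocket, mark towards the mirror and the other two left in place. I handed the job in at 22.5 s still holding the mirror, with the line of sight computed to be on the mark; I had no bench-camera view to confirm it.

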